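Open the double-latched notions case

ROBOT

A 6-joint arm with a two-finger parallel gripper is mounted at the origin on the work surface. World frame = base frame: x ahead of the robot, y to its left, z up, the work surface at z = 0. Lengths are in m, angles in rad, forces in N, time in s.
With the tool pointing down it reaches from about 0.325 to 0.775 m from the base axis. Payload 5.5 kg.
Tool frame: the origin (TCP) lies between the finger pads; the fingertips stand 8 mm ahead of it and the grasp point (between the pads) lies 11 mm behind it (tcp_to_tips is the distance from the TCP to the fingertips, in m); z points along the fingers, y is the direction in which the jaws open and shut (so a half turn about z gives the same grasp; the last joint's range is limited). The gripper opens to 88 mm and grips with 3 to 60 N. Pads are 20 mm wide; open, the fingers measure 115 mm over their backs; the gripper's body (75 mm by 178 mm) begins 61 mm behind the grasp point.
Start: joints at [-1.227, 0.091, 1.231, -0, 1.82, -0.057], TCP at [0.234, -0.552, 0.192] pointing down, gripper open.
Joint ranges: [-2.87, 2.87], [-0.86, 2.18], [0.17, 2.46], [-1.51, 4.65], [0.06, 2.69], [-2.65, 2.65]. Speed limits (rad/s): [2.57, 2.57, 3.01, 3.14, 3.14, 3.14].

INTERFACE

Orientations are given as a unit quaternion [w, x, y, z].
In Python, from bench import * gives the robot as it stands. Calls block until the motion is done:
- move_to(position, orientation): joint-space move of the TCP to a pose.
- move_l(position, speed=0.15, orientation=None): straight line of the TCP; orientation=None keeps the orientation; speed is the mean speed in m/s.
- movej(angles): joint-space move.
- gripper_open() and close(): open the fingers fully, or close them until they stop; the grip force is fixed at half the most.
- hold(seconds).
- inverse_kinematics(position, orientation): joint angles nearest the present ones, or None.
- state(): the state.
- get_image(name): name is "scene" or "top"; returns a dict with "frame" (480x640x3 uint8, blue, green, red), "depth" (480x640 float32, m along the optical axis (not along the pixel's ray), 0 where there is no reading), "camera_matrix" (3x3 intrinsics, pixels), "view" (4x4, takes a point from world to camera coordinates). Camera axes: x right, y up, looking along -z (the intrinsics and any distortion apply to the point x, -y, -z); pixel columns grow to the right and rows downward; lengths in m; the calibration is good to about 2 mm. A picture is of the moment at which its call begins.
A pose or a line that the arm cannot do raises IKError and nothing moves.
- job_done(): hands the job in, once; it reports no verdict.
The state is a dict: "time": time; "joint_pos": joint angles; "dq": joint speeds; "joint_torque": joint torques, N m; "ee_pos": TCP position; "ee_rot": TCP orientation; "ft_force": force on the tool from outside, world axes, zero at the start; "moment": the same for the moment, N m; "finger_gap": finger opening in m.
Only numpy, scipy, OpenCV 4.12 (cv2) and the standard library are available. Lean on these libraries where they do the work, as an engineer would, in place of code of your own. Each camera call takes 0.05 s, during which the arm holds its last target. There are 200 camera calls.

TASK

Open the grey metal notions case on the tailor's table: slide back the bolt at its right-hand side, raise the lid a little until its hidden safety catch stops it, reach in under the raised front edge, find the catch's push-pad by feel and push it inwards to free the lid, then swing the lid wide open and leave it standing open. Be gentle throughout: do not haul the lid against bolt or catch, do not ram the catch, do not slam the lid, and leave the shears, tin and thread cones where they are.

Things in the scene. Friction and masses are not known exactly. Their poses are not given: they have to be found in the camera images.
- case: Fixed grey steel case, 186 (x) x 300 (y) x 105 mm to the rim; origin at the centre of its underside, z up, front faces its own -x (to the robot). Its 8 mm lid (top at z 113) turns on a hinge at the rear edge, x +93, z 105. All mm below in this case's frame. The bolt sits on a bracket, x -60 to -10, y -150 to -228, top z 105.
- gap (a point): Middle of the floor of the wide notch in the top of the front wall, on its outer face: x -93, y 0, z 73. The notch spans y -84 to +84 in the 6 mm wall and is covered by the lid's front skirt while shut. At the lid's stop it is open from z 73 up to the skirt's edge (about z 155): closed fingers tilted some 30 to 40 degrees from straight down reach in under the skirt.
- notch_back (a point): Nominal middle of the rigid steel plate behind the notch: front face at x -83 +-2, here y 0, z 90. On it, proud by 6 mm, stands the catch's push-pad: 18 mm wide, z 75 to 101 (+-3), centre anywhere from y -40 to +40. That place is not measured: feel for it, lightly (under 15 N). Rigid sideways; the plate is cut away 21 mm either side of the pad's centre, so fingertips can follow the pad in.
- skirt (a point): Middle of the lower edge of the lid's front skirt (outer face, 4 mm thick, hangs 30 mm below the rim when shut: x -99, y 0, z 75). It turns with the lid; at the stop it is about 80 mm higher, at x -95.
- lid (a joint): Lid angle, rad: 0 shut, grows as the front edge rises, 1.3 the end. Stiff hinge: the lid (about 0.5 kg) stays where it is left; raising it by the handle takes about 7 to 12 N. With the bolt drawn it comes up to a firm stop on the catch, somewhere from 0.38 to 0.46, felt as a rise in force: do not load bolt or catch by more than 20 N. Wide open: beyond 0.95, no need to reach the end.
- handle (a point): Centre of the lid's pull: a steel bar 10 mm thick, 90 mm long along the case's y, on a post at each end, axis 30 mm above the lid's top. Shut: x -37, y 0, z 143, i.e. 130 mm before and 38 mm above the hinge axis. Moves with the lid; pinched across from above, the bar may turn between the fingers.
- bolt (a joint): Slide of the bolt in m: shot at 0 to 0.003, its flat tongue then lies 15 to 18 mm over the lid's right-hand edge; grows to 0.030, a stop, as it slides to the case's -y. Clear of the lid from 0.019; draw it to 0.022 or more. Friction about 3 N, stays where left.
- bolt_knob (a point): Grip point of the bolt's upright round steel knob, 14 mm in diameter, 30 mm tall, standing beside the lid on the right; this point is 6 mm below the knob's top. Bolt shot: case x -35, y -178, z 137.5 mm. Under the knob a flat 6 mm bar, top at z 119.5.
- catch (a joint): Travel of the catch's push-pad, m: 0 engaged, grows as it is pushed in along the case's +x, hard end stop at 0.022. The lid is freed somewhere from 0.012 to 0.0175 of travel; 0.0185 is always enough. Friction about 4 N, more while the lid is pulled up against it; it stays where it is left.
- thread_cone_a: White thread cone, base 60 mm, 117 mm tall, loose; origin at the centre of its base. A bystander.
- thread_cone_b: Grey thread cone, base 60 mm, 117 mm tall, loose; origin at the centre of its base. A bystander.
- chalk_tin: Round chalk tin, 64 mm in diameter, 60 mm tall, loose; origin at the centre of its base. A bystander.
- shears: Tailor's shears, 240 mm long, 84 mm wide, lying flat, loose; origin near the pivot, blades along its x. A bystander.

How it is judged:
On the way, in this order (a step that is already met when the one before it is completed fails the run):
1. the bolt is drawn while the lid is still shut (value of joint bolt above 0.018 m and value of joint lid below 0.1 rad), for 0.2 s.
2. the lid is raised near to the safety catch, which is still engaged (value of joint lid between 0.25 and 0.5 rad and value of joint catch below 0.005 m), for 0.2 s.
3. the hidden catch is pushed in with the lid still only raised a little (value of joint catch above 0.011 m and value of joint lid below 0.6 rad), for 0.2 s.
At the end, for the whole second after the job is handed in: The lid stands still, open beyond 0.95 rad (about 54 degrees); the bolt is drawn (more than 18 mm) and the catch pushed in (more than 11 mm) (value of joint lid above 0.95 rad and velocity of joint lid between -0.05 and 0.05 rad/s and value of joint bolt above 0.018 m and value of joint catch above 0.011 m); the robot touches nothing.
It fails at once if the lid is hauled against the catch with more than 25 N (contact force between lid_bar and catch_nose above 25 N).
It fails at once if the lid is hauled against the bolt with more than 25 N (contact force between lid_edge and bolt_tongue above 25 N).
It fails at once if the catch or its plate is rammed with more than 20 N (contact force between any of the fingers, the arm and catch_plate above 20 N).
It fails at once if the lid is slammed (faster than 2.5 rad/s) (velocity of joint lid above 2.5 rad/s or velocity of joint lid below -2.5 rad/s).
It fails at once if a bystander is shifted by more than 20 mm (distance of any of thread_cone_a, thread_cone_b, chalk_tin, shears from where it was at the start of the episode above 0.02 m).
It also fails if it takes over 72 s, if anything falls off the work surface, if the arm or the gripper's body presses on something with over 40 N, if the wrist force passes 120 N, or if a joint passes its speed limit or range.

## Working session

There is one attempt and no reset: what is moved stays moved. The work goes in short steps, each a Python script; the robot and the scene stay as the last script left them, time stands still between calls to the robot, and variables do not carry over. Pictures are saved under pics/ and viewed, on a budget of 10 in all, crops included, one or two more only if the job needs it, and the job is handed in when it is done.

```bash
ls; mkdir -p pics
python3 - <<'E'
from bench import *
import cv2,numpy as np
for n in("scene","top"):
    d=get_image(n); cv2.imwrite(f"pics/{n}0.png",d["frame"]); np.savez(f"{n}0.npz",**d)
    print(n,d["camera_matrix"].tolist(),np.round(d["view"],3).tolist())
s=state();print({k:np.round(v,3).tolist() for k,v in s.items()})
E
```

```text
pics
scene [[523.5805351364249, 0.0, 320.38047515802435], [0.0, 523.5805351364249, 240.61651678572395], [0.0, 0.0, 1.0]] [[0.588, 0.809, 0.011, -0.317], [-0.661, 0.472, 0.584, 0.284], [0.467, -0.35, 0.812, -1.678], [0.0, 0.0, 0.0, 1.0]]
top [[450.990279436062, 0.0, 315.2849369400211], [0.0, 450.990279436062, 239.7032811997019], [0.0, 0.0, 1.0]] [[-0.013, -1.0, -0.013, 0.033], [0.991, -0.015, 0.136, -0.556], [-0.136, -0.011, 0.991, -1.187], [0.0, 0.0, 0.0, 1.0]]
{'time': 0.1, 'joint_pos': [-1.227, 0.092, 1.232, 0.0, 1.82, -0.057], 'dq': [-0.0, -0.002, -0.002, 0.001, 0.0, 0.001], 'joint_torque': [0.004, -44.786, -40.757, 0.07, 0.028, -0.0], 'ee_pos': [0.234, -0.552, 0.191], 'ee_rot': [-0.001, 0.98, 0.199, -0.0], 'ft_force': [-0.398, 0.276, -0.153], 'moment': [-0.06, -0.011, -0.014], 'finger_gap': 0.088}
```

View pics/scene0.png

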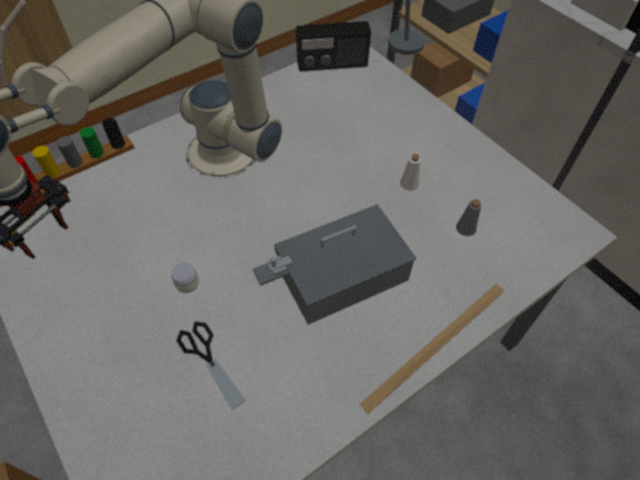

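View pics/top0.png

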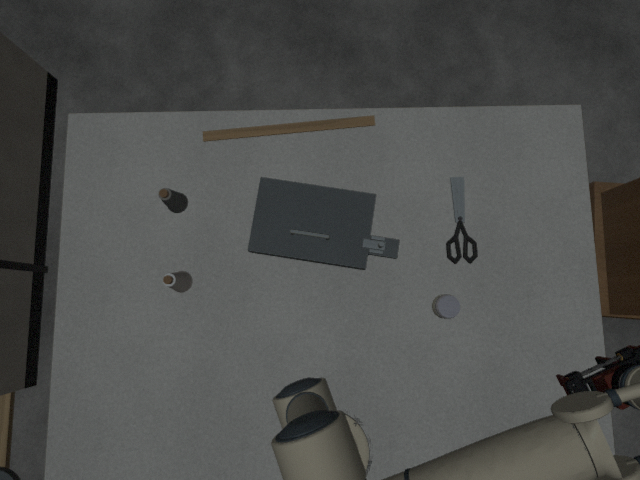

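The scene view shows the case at about (345,262), with the bolt to its left at (272,268) and the bystanders clear of it. In the top view the lid's corners are near (262,178), (376,194), (366,269) and (249,251). The handle runs from (291,233) to (328,237), and the knob is near (380,245).

```bash
cat > meas.py <<'E'
import cv2,numpy as np
def cloud(d):
    K,V,Z=d["camera_matrix"],d["view"],d["depth"]
    v,u=np.mgrid[:480,:640]
    P=np.stack([(u-K[0,2])/K[0,0]*Z,-(v-K[1,2])/K[1,1]*Z,-Z],-1)
    W=(P-V[:3,3])@V[:3,:3]   # R^T (p-t)
    W[Z==0]=np.nan
    return W
def ray(d,uv,z):
    K,V=d["camera_matrix"],d["view"]; R=V[:3,:3]
    r=R.T@np.array([(uv[0]-K[0,2])/K[0,0],-(uv[1]-K[1,2])/K[1,1],-1]); c=-R.T@V[:3,3]
    return c+r*(z-c[2])/r[2]
E
python3 - <<'E'
from meas import *
for n,roi in(("scene",(230,190,430,330)),("top",(235,165,410,280))):
    d=np.load(f"{n}0.npz"); W=cloud(d)
    x0,y0,x1,y1=roi; m=np.zeros((480,640),bool); m[y0:y1,x0:x1]=1
    z=W[...,2]
    print(n,"table z",np.nanmedian(z[400:420,300:340]) if n=="scene" else np.nanmedian(z[300:320,200:240]))
    lid=m&(abs(z-.113)<.006)
    k=cv2.morphologyEx(lid.astype(np.uint8),cv2.MORPH_OPEN,np.ones((7,7)))>0
    p=W[k][:,:2].astype(np.float32); r=cv2.minAreaRect(p*1000)
    print("lid",k.sum(),np.median(z[k]),r)
    # lid outline from contour, rays at plane z .113
    c=max(cv2.findContours(k.astype(np.uint8),0,1)[0],key=cv2.contourArea)
    q=np.array([ray(d,t[0],.113)[:2]*1000 for t in c],np.float32); print("ray rect",cv2.minAreaRect(q))
    h=m&(z>.125)&(z<.16)
    nn,L,S,C=cv2.connectedComponentsWithStats(h.astype(np.uint8))
    for i in range(1,nn):
        if S[i,4]>4:
            q=W[L==i]; print("comp",S[i,4],C[i].round(1),q.mean(0).round(4),"zmax",q[:,2].max().round(4), cv2.minAreaRect((q[:,:2]*1000).astype(np.float32)), 'ray137',ray(d,C[i],.14).round(4))
d=np.load("top0.npz")["frame"][160:285,235:415]
d2=np.load("scene0.npz")["frame"][205:325,245:425]
cv2.imwrite("pics/crop.png",np.vstack([cv2.resize(cv2.convertScaleAbs(x,alpha=1.6),(430,295),interpolation=2) for x in(d,d2)]))
E
```

```text
scene table z 0.0018267794977097137
lid 3491 0.1151381642455986 ((594.7233276367188, 32.613128662109375), (301.2058410644531, 195.15261840820312), 79.4944076538086)
ray rect ((623.16845703125, 46.864044189453125), (124.32141876220703, 130.01736450195312), 85.70804595947266)
comp 180 [338.  233.8] [0.5593 0.0381 0.1461] zmax 0.1572 ((558.4083862304688, 39.77043533325195), (98.42029571533203, 12.504962921142578), 79.17268371582031) ray137 [0.5559 0.0408 0.14  ]
comp 52 [273.4 261.6] [ 0.533  -0.1381  0.1426] zmax 0.1533 ((531.2001953125, -137.53994750976562), (12.903502464294434, 12.962976455688477), 80.26880645751953) ray137 [ 0.5314 -0.1373  0.14  ]
top table z 0.0009140586285053881
lid 8256 0.11365417000489716 ((593.3594970703125, 32.6162109375), (304.1697998046875, 196.57998657226562), 80.40174865722656)
ray rect ((593.0534057617188, 32.44160461425781), (303.8414001464844, 196.61187744140625), 80.36681365966797)
comp 164 [309.6 233.6] [0.5572 0.0381 0.1472] zmax 0.1538 ((557.543701171875, 38.42902374267578), (98.79733276367188, 10.240052223205566), 80.6041030883789) ray137 [0.5583 0.0383 0.14  ]
comp 35 [380.7 244.1] [ 0.5287 -0.1371  0.1452] zmax 0.1533 ((529.6651611328125, -137.39791870117188), (12.255876541137695, 12.662649154663086), 45.52374267578125) ray137 [ 0.5294 -0.1378  0.14  ]
```

View pics/crop.png

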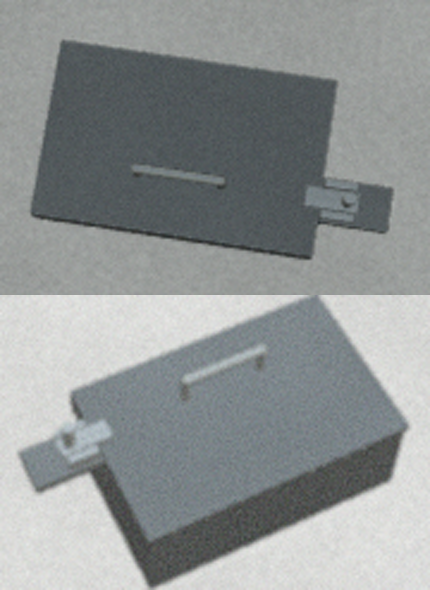

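```bash
cat > h.py <<'E'
from bench import *
import numpy as np
from scipy.spatial.transform import Rotation as Rn
YAW=np.radians(-9.6); C=np.array([.5955,.0321,0])
B=Rn.from_euler('z',YAW).as_matrix()
def W(x,y,z): return C+B@(np.array([x,y,z])/1000)
def toc(p): return (B.T@(np.array(p)-C))*1000
def Q(jaw,tilt=0,s=1):
    """jaw 'x'/'y' case axis; tilt deg: tool z = (sin t,0,-cos t) in case frame"""
    t=np.radians(tilt); a=np.array([np.sin(t),0,-np.cos(t)])
    yv=s*(np.array([0,1.,0]) if jaw=='y' else np.array([np.cos(t),0,np.sin(t)]))
    q=Rn.from_matrix(B@np.c_[np.cross(yv,a),yv,a]).as_quat()
    return [q[3],q[0],q[1],q[2]]
def F(): return B.T@np.array(state()["ft_force"])
HX,HZ=93,105
def hpos(th,dx=0,back=0):   # handle bar centre, tcp placed `ahead` of it by 11 mm, tool along -lid normal
    c,s=np.cos(th),np.sin(th)
    n=np.array([s,0,c]); p=np.array([HX-130*c+38*s,0,HZ+130*s+38*c])
    return p,n
def rep(m=""): 
    s=state(); print(m,"t%.1f"%s["time"],"p",toc(s["ee_pos"]).round(1),"F",F().round(1),"gap %.4f"%s["finger_gap"])
E
python3 - <<'E'
from h import *
def t(n,p,q):
    r=inverse_kinematics(W(*p),q); print(n,None if r is None else np.round(r,2))
for s in(1,-1):
    t("knob",(-35,-178,131),Q('y',0,s)); t("handle",(-37,0,132),Q('x',0,s))
    for th in(.2,.46):
        p,n=hpos(th); t(th,p-11*n,Q('x',-np.degrees(th),s))
        p,n=hpos(th); t(("half",th),p-11*n,Q('x',-np.degrees(th)/2,s))
    for ti in(40,45,50):
        for y in(-65,0,65): t((ti,y),(-89-12,y,92),Q('y',ti,s))
        t((ti,'open'),(-30,0,225),Q('y',ti,s))
E
```

```text
knob [-0.32 -0.05  1.48 -0.    1.71 -1.72]
handle [ 0.01 -0.02  1.45 -0.    1.71  0.18]
0.2 [-0.02  0.2   1.19  0.03  1.95  0.16]
('half', 0.2) [-0.01  0.1   1.29  0.02  1.85  0.17]
0.46 [-0.04  0.52  0.8   0.08  2.28  0.17]
('half', 0.46) [-0.02  0.28  1.04  0.04  2.04  0.16]
(40, -65) None
(40, 0) None
(40, 65) [ 0.41 -0.77  2.24 -0.41  1.09 -0.91]
(40, 'open') [ 0.13 -0.67  1.95 -0.21  1.19 -1.26]
(45, -65) None
(45, 0) None
(45, 65) [ 0.46 -0.84  2.32 -0.5   1.04 -0.83]
(45, 'open') [ 0.16 -0.75  2.03 -0.25  1.11 -1.22]
(50, -65) None
(50, 0) None
(50, 65) None
(50, 'open') [ 0.18 -0.83  2.12 -0.31  1.03 -1.18]
knob [-0.32 -0.05  1.48 -0.    1.71  1.42]
handle None
0.2 None
('half', 0.2) None
0.46 None
('half', 0.46) None
(40, -65) None
(40, 0) None
(40, 65) [ 0.41 -0.77  2.24 -0.41  1.09  2.23]
(40, 'open') [ 0.13 -0.67  1.95 -0.21  1.19  1.88]
(45, -65) None
(45, 0) None
(45, 65) [ 0.46 -0.84  2.32 -0.5   1.04  2.31]
(45, 'open') [ 0.16 -0.75  2.03 -0.25  1.11  1.92]
(50, -65) None
(50, 0) None
(50, 65) None
(50, 'open') [ 0.18 -0.83  2.12 -0.31  1.03  1.96]
```

Run:
```python
from h import *
for ti in(30,33,36,38):
    print(ti,[[inverse_kinematics(W(x,y,z),Q('y',ti)) is not None for y in(-66,-40,0,40,66)] for x,z in((-130,130),(-103,91),(-85,91))])
    r=inverse_kinematics(W(-103,0,91),Q('y',ti)); print(None if r is None else np.round(r,2))
```

```text
30 [[False, False, True, True, True], [True, True, True, True, True], [True, True, True, True, True]]
[ 0.15 -0.74  2.16 -0.17  1.22 -1.24]
33 [[False, False, False, True, True], [False, False, True, True, True], [True, True, True, True, True]]
[ 0.17 -0.8   2.21 -0.19  1.19 -1.21]
36 [[False, False, False, False, True], [False, False, False, True, True], [False, True, True, True, True]]
None
38 [[False, False, False, False, True], [False, False, False, True, True], [False, False, True, True, True]]
None
```

Run:
```python
from h import *
q=Q('y',0,-1)
move_to(W(-35,-178,200),q); rep("above")
move_l(W(-35,-178,131),.12); rep("at knob")
close(); rep("closed")
y0=toc(state()["ee_pos"])[1]
for k in range(1,6):
    move_l(W(-35,-178-5*k,131),.05); rep(k)
```

```text
above t1.9 p [ -35.  -178.7  199.9] F [ 0.2 -0.3  0.2] gap 0.0878
at knob t2.7 p [ -34.7 -178.2  131.8] F [0.2 0.7 1.1] gap 0.0878
closed t4.0 p [ -35. -178.  131.] F [ 0.7 -0.2  0.1] gap 0.0005
1 t4.3 p [ -35.  -183.4  131. ] F [ 0.4 -0.4 -0.3] gap 0.0009
2 t4.5 p [ -35.  -188.3  131. ] F [0.6 0.5 0.3] gap 0.0008
3 t4.8 p [ -35.  -193.3  131. ] F [-0.2  0.1  0.1] gap 0.0003
4 t5.0 p [ -35.  -198.3  131. ] F [ 0.6  0.1 -1.2] gap 0.0004
5 t5.3 p [ -35.  -203.3  131. ] F [-0.1 -1.   0.2] gap -0.0000
```

Run:
```python
from h import *
import cv2
a=get_image("scene"); np.savez("s1.npz",**a); b=get_image("top"); np.savez("t1.npz",**b)
cv2.imwrite("pics/c1.png",np.hstack([cv2.resize(cv2.convertScaleAbs(x,alpha=1.6),(400,400),interpolation=2) for x in(a["frame"][150:310,200:360],b["frame"][170:330,300:460])]))
```

```text
(no output)
```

View pics/c1.png

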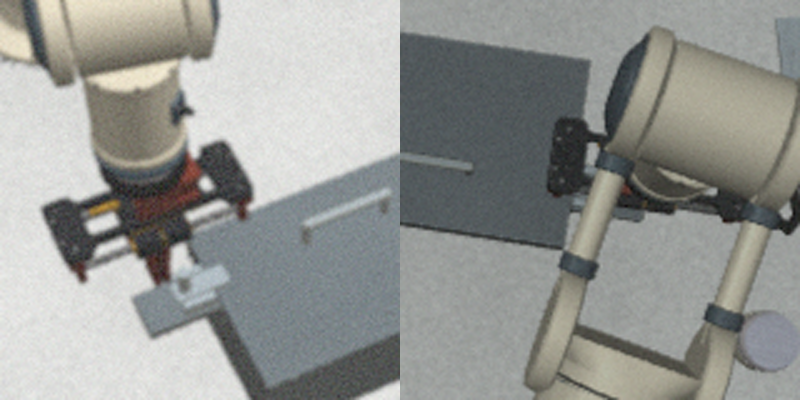

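The knob is untouched at scene pixel (273,264), and the closed tips are at about (264,263), so the grasp missed. I'll measure the offset between fingers and knob before acting.

Run:
```python
from meas import *
from h import W as w,toc,state
from scipy.spatial.transform import Rotation as R
d=np.load("s1.npz"); Wd=cloud(d)
def proj(d,p):
    c=d["view"][:3,:3]@p+d["view"][:3,3]; K=d["camera_matrix"]; return (K[0,0]*c[0]/-c[2]+K[0,2]).round(1),(K[1,1]*-c[1]/-c[2]+K[1,2]).round(1)
s=state(); print("rot",np.round(s["ee_rot"],3),"ee",np.round(s["ee_pos"],4), "now",toc(s["ee_pos"]).round(1))
print("exp tip",proj(d,w(-35,-203.3,123)),"tip at-10x",proj(d,w(-55,-203,123)),"exp knob",proj(d,w(-35,-178,143)))
f=d["frame"].astype(int); red=(f[...,2]>f[...,0]+15)
for v in range(238,270,2):
    print(v,[ (u,*(toc(Wd[v,u]).round(0))) for u in range(255,282,3)if red[v,u]])
z=Wd[...,2]
ys,xs=np.mgrid[255:275,266:282]; 
P=toc(Wd[255:275,266:282].reshape(-1,3).T if 0 else Wd[264,272]); print(P)
for v in range(256,272,2): print(v,[tuple(toc(Wd[v,u]).round(0).astype(int)) for u in range(266,282,2)])
```

```text
rot [-0.     0.996 -0.084 -0.   ] ee [ 0.5271 -0.1622  0.131 ] now [ -35. -203.  131.]
exp tip (np.float64(264.1), np.float64(269.2)) tip at-10x (np.float64(261.1), np.float64(263.0)) exp knob (np.float64(273.2), np.float64(260.9))
238 []
240 [(261, np.float64(-17.0), np.float64(-206.0), np.float64(269.0))]
242 [(255, np.float64(-16.0), np.float64(-220.0), np.float64(271.0)), (264, np.float64(-14.0), np.float64(-201.0), np.float64(262.0))]
244 []
246 []
248 []
250 []
252 []
254 [(261, np.float64(-24.0), np.float64(-209.0), np.float64(207.0))]
256 []
258 [(261, np.float64(-26.0), np.float64(-210.0), np.float64(189.0))]
260 []
262 []
264 []
266 []
268 []
[ -32.3286366  -182.6854237   136.13275219]
256 [(np.int64(-25), np.int64(-197), np.int64(190)), (np.int64(-146), np.int64(-155), np.int64(1)), (np.int64(-141), np.int64(-151), np.int64(5)), (np.int64(-139), np.int64(-146), np.int64(4)), (np.int64(-139), np.int64(-140), np.int64(2)), (np.int64(-135), np.int64(-136), np.int64(3)), (np.int64(-60), np.int64(-156), np.int64(116)), (np.int64(-56), np.int64(-152), np.int64(119))]
258 [(np.in
[... 2010 characters left out ...]
(-190), np.int64(107)), (np.int64(-32), np.int64(-189), np.int64(123)), (np.int64(-30), np.int64(-185), np.int64(122)), (np.int64(-28), np.int64(-180), np.int64(122)), (np.int64(-25), np.int64(-176), np.int64(124)), (np.int64(-26), np.int64(-171), np.int64(119)), (np.int64(-22), np.int64(-167), np.int64(121))]
270 [(np.int64(-40), np.int64(-197), np.int64(108)), (np.int64(-39), np.int64(-193), np.int64(106)), (np.int64(-36), np.int64(-188), np.int64(108)), (np.int64(-25), np.int64(-187), np.int64(122)), (np.int64(-21), np.int64(-183), np.int64(125)), (np.int64(-21), np.int64(-178), np.int64(122)), (np.int64(-19), np.int64(-174), np.int64(122)), (np.int64(-19), np.int64(-169), np.int64(119))]
```

```bash
python3 - <<'E'
from meas import *
from h import toc
d=np.load("s1.npz"); Wd=cloud(d)
for v in range(244,274,2): print(v,[tuple(toc(Wd[v,u]).round(0).astype(int).tolist()) for u in range(257,271,2)])
E
python3 - <<'E'
from h import *
import cv2
from meas import cloud
move_l(W(-35,-203,200),.15); rep()
a=get_image("scene"); np.savez("s2.npz",**a)
cv2.imwrite("pics/c2.png",cv2.resize(cv2.convertScaleAbs(a["frame"][150:310,180:360],alpha=1.8),(720,640)[:2] and (675,600),interpolation=2))
E
```

```text
244 [(-14, -217, 265), (-10, -214, 268), (-8, -210, 267), (-5, -207, 270), (-9, -201, 261), (-4, -198, 266), (-3, -194, 263)]
246 [(-6, -220, 269), (-6, -216, 267), (-5, -212, 265), (-3, -208, 266), (-11, -201, 250), (-2, -199, 261), (-2, -195, 259)]
248 [(-4, -221, 265), (-2, -218, 265), (-4, -212, 259), (-3, -208, 257), (-2, -204, 256), (-3, -199, 253), (-9223372036854775808, -9223372036854775808, -9223372036854775808)]
250 [(-2, -223, 260), (-4, -218, 255), (-4, -213, 253), (-6, -208, 247), (-30, -196, 207), (-24, -193, 213), (-165, -144, -1)]
252 [(-3, -223, 252), (-2, -219, 251), (-25, -208, 213), (-25, -203, 210), (-23, -199, 210), (-27, -193, 202), (-156, -147, 2)]
254 [(-164, -180, 3), (-24, -213, 209), (-24, -209, 207), (-28, -203, 197), (-24, -199, 201), (-24, -194, 197), (-151, -150, 2)]
256 [(-158, -183, 3), (-34, -211, 187), (-23, -210, 201), (-9223372036854775808, -9223372036854775808, -9223372036854775808), (-24, -200, 192), (-22, -196, 192), (-144, -153, 2)]
258 [(-154, -185, 1), (-35, -212, 177), (-26, -210, 189), (-26, -205, 185), (-27, -200, 180), (-25, -195, 180),
[... 348 characters left out ...]
), (-58, -193, 108), (-57, -188, 106), (-45, -186, 121)]
266 [(-127, -195, 5), (-58, -209, 110), (-59, -203, 104), (-55, -199, 107), (-52, -195, 109), (-52, -190, 104), (-39, -189, 123)]
268 [(-54, -215, 111), (-53, -211, 108), (-51, -206, 108), (-49, -202, 108), (-48, -197, 107), (-46, -192, 106), (-42, -188, 109)]
270 [(-50, -217, 107), (-47, -213, 109), (-46, -208, 108), (-45, -204, 106), (-40, -200, 110), (-40, -195, 107), (-38, -190, 107)]
272 [(-45, -219, 108), (-44, -215, 105), (-40, -211, 109), (-39, -206, 106), (-36, -202, 108), (-33, -198, 109), (-28, -194, 114)]
 t6.0 p [ -35.1 -202.9  199.3] F [-0.7  0.1 -0.5] gap 0.0004<stdin>:4: RuntimeWarning: invalid value encountered in cast
```

View pics/c2.png

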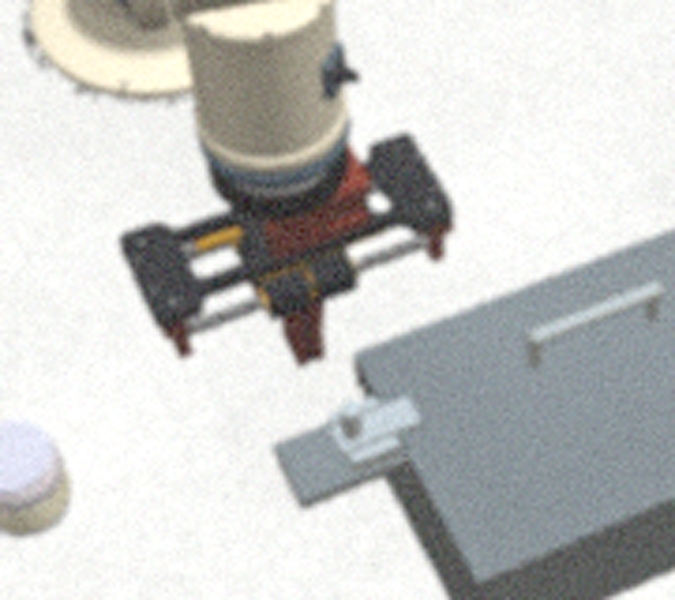

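The tips are at scene pixel (263,245.5). In depth they sit about 40 mm higher than the reported TCP implies, while x and y agree. I'll check this by touching the bracket (z = 105 mm) lightly with the closed fingers.

Run:
```python
from h import *
import time
move_l(W(-35,-214,150),.15); hold(.2)
f0=F(); rep("start")
def down(z0,step,sp,lim):
    z=z0
    while z>62:
        z-=step; move_l(W(-35,-214,z),sp); f=F()-f0
        if abs(f[2])>lim: return z,f
    return z,None
z,f=down(150,3,.04,4); print(z,f); rep("contact")
move_l(W(-35,-214,z+5),.05); hold(.3); f0=F()
z,f=down(z+5,1,.02,4); print(z,f); rep("contact2")
hold(.2); rep("held")
move_l(W(-35,-214,160),.15); rep("up")
```

```text
start t6.7 p [ -34.4 -214.   151.5] F [ 0.5 -0.3  0.6] gap 0.0007
72 [-6.65800745  2.14172589 11.18182009]
contact t13.2 p [ -34.9 -214.    74.8] F [-6.2  1.8 11.8] gap 0.0006
74 [-2.49433028  1.62580144  5.59781959]
contact2 t14.5 p [ -34.9 -214.    74.9] F [-2.2  1.5  5.7] gap 0.0002
held t14.7 p [ -34.9 -214.    74.9] F [-3.   0.6  6.3] gap 0.0008
up t15.4 p [ -35.3 -213.9  158.7] F [ 0.   0.3 -0.6] gap 0.0001
```

The touch shows the true tips are 30 mm behind the reported TCP, not 8 mm ahead. I'll work from the tip position with that offset along the tool axis, and check it again once the tool is tilted.

```bash
cat >> h.py <<'E'
OFF=30.0
def TW(tip,tilt=0,off=None):
    """reported-TCP world position that puts the real fingertips at case point tip"""
    t=np.radians(tilt); return W(*(np.array(tip,float)+OFF*np.array([np.sin(t),0,-np.cos(t)])))
E
python3 - <<'E'
from h import *
for ti in(25,28,30,32,35):
    print(ti,[[inverse_kinematics(TW((x,y,z),ti),Q('y',ti)) is not None for y in(-66,-40,0,40,66)] for x,z in((-140,120),(-105,86),(-78,86),(-20,220))])
gripper_open(); rep("open")
move_l(TW((-35,-178,150)),.2)
move_l(TW((-35,-178,123)),.1); rep("at")
close(); rep("closed")
move_l(TW((-35,-204.5,123)),.06); hold(.1); rep("drawn")
E
```

```text
25 [[True, True, True, True, True], [True, True, True, True, True], [True, True, True, True, True], [True, True, True, True, True]]
28 [[False, True, True, True, True], [True, True, True, True, True], [True, True, True, True, True], [True, True, True, True, True]]
30 [[False, False, True, True, True], [True, True, True, True, True], [True, True, True, True, True], [True, True, True, True, True]]
32 [[False, False, True, True, True], [True, True, True, True, True], [True, True, True, True, True], [True, True, True, True, True]]
35 [[False, False, False, True, True], [False, True, True, True, True], [True, True, True, True, True], [True, True, True, True, True]]
open t16.8 p [ -35. -214.  160.] F [ 0.7  0.2 -0.1] gap 0.0877
at t17.6 p [ -35.1 -178.5   93.1] F [-0.2  0.3  0.3] gap 0.0878
closed t18.8 p [ -35.  -178.2   93. ] F [-0.1 -0.5 -0.5] gap 0.0138
drawn t19.5 p [ -35.  -205.6   93. ] F [ 0.3 -2.1 -0.2] gap 0.0132
```

Run:
```python
from h import *
gripper_open(); rep("open")
move_l(TW((-35,-204.5,175)),.25)
move_to(TW((-37,0,172)),Q('x')); 
move_l(TW((-37,0,125)),.12); rep("at handle")
close(); rep("closed")
def go(th,sp):
    p,n=hpos(th); d=np.degrees(th)
    move_l(TW(p-18*n,-d),sp,Q('x',-d))
    t=np.array([np.sin(th+.284),0,np.cos(th+.284)])
    f=F(); return f,-f@t
for th in(.06,.12,.18,.24,.30,.34):
    f,l=go(th,.06); print(th,f.round(1),"lift %.1f"%l)
base=l
while th<.46:
    th+=.015; f,l=go(th,.03); print("%.3f"%th,f.round(1),"lift %.1f"%l)
    if l>base+5: break
rep("stop")
```

```text
open t20.7 p [ -35.  -204.5   93. ] F [ 0.2 -0.9  1. ] gap 0.0881
at handle t22.7 p [-37.   -0.4  95.1] F [0.9 0.6 0.6] gap 0.0879
closed t23.9 p [-38.1  -0.   94.9] F [-5.3  0.1  2.1] gap 0.0092
0.06 [-7.5 -0.4 -2.5] lift 4.9
0.12 [-8.7 -0.  -3.3] lift 6.5
0.18 [-9.8 -0.1 -3. ] lift 7.0
0.24 [-10.2   0.2  -1.9] lift 6.8
0.3 [-11.1  -0.4  -1.2] lift 7.2
0.34 [-9.8 -0.5 -1.9] lift 7.3
0.355 [-10.8  -0.3  -2.7] lift 8.7
0.370 [-11.2  -0.9  -3. ] lift 9.2
0.385 [-11.9  -0.3  -2.9] lift 9.6
0.400 [-11.8  -0.8  -2.3] lift 9.3
0.415 [-11.   -0.4  -2.2] lift 8.8
0.430 [-10.4  -0.1  -2.5] lift 8.7
0.445 [-15.1  -1.1  -5.8] lift 14.4
stop t27.3 p [-3.130e+01 -1.000e-01  1.506e+02] F [-15.1  -1.1  -5.8] gap 0.0090
```

The stop was felt at about 0.44 rad, where the lift force rose from 8.7 to 14.4 N. I'll ease back slightly, release, and stage in front of the notch on its +y side.

Run:
```python
from h import *
import cv2
th=.432; p,n=hpos(th); d=np.degrees(th)
move_l(TW(p-18*n,-d),.05,Q('x',-d)); rep("eased")
gripper_open(); rep("open")
move_l(TW(p+45*n,-d),.2); rep("off")
for c in((-170,66,200),(-140,66,115)):
    print(c,[inverse_kinematics(TW(c,t),Q('y',t)) is not None for t in(30,35)])
try:
    move_to(TW((-140,66,240),10),Q('y',10)); 
    move_to(TW((-140,66,130),35),Q('y',35)); rep("staged")
except Exception as e: print(repr(e))
close(); hold(.2); rep("closed")
a=get_image("scene"); np.savez("s3.npz",**a); b=get_image("top"); np.savez("t3.npz",**b)
cv2.imwrite("pics/c3.png",np.hstack([cv2.resize(cv2.convertScaleAbs(x,alpha=1.7),(400,400),interpolation=2) for x in(a["frame"][120:320,240:440],b["frame"][160:360,200:400])]))
```

```text
eased t27.6 p [-30.7  -0.  150.1] F [-9.8  0.  -2.8] gap 0.0090
open t28.8 p [-29.2   0.  150.3] F [-0.5  0.3 -0.6] gap 0.0877
off t29.3 p [-2.600e+00  1.000e-01  2.072e+02] F [-0.3 -0.2  0.1] gap 0.0875
(-170, 66, 200) [True, True]
(-140, 66, 115) [True, True]
staged t31.1 p [-122.4   66.1  106.7] F [ 0.1 -0.9  1. ] gap 0.0879
closed t32.7 p [-122.8   66.   105.4] F [ 0.5  0.  -0.4] gap 0.0002
```

View pics/c3.png

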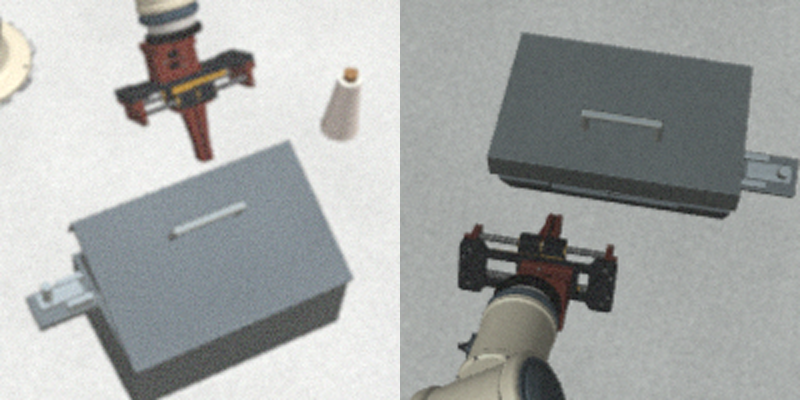

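Both views show the bolt drawn and the lid raised. The closed tips are at scene pixel (342,199) and top pixel (276,268). I'll triangulate those to test the tool offset at this tilt.

Run:
```python
from meas import *
from h import W as w,toc
def proj(d,p):
    c=d["view"][:3,:3]@p+d["view"][:3,3]; K=d["camera_matrix"]; return (K[0,0]*c[0]/-c[2]+K[0,2]).round(1),(K[1,1]*-c[1]/-c[2]+K[1,2]).round(1)
a=np.load("s3.npz");b=np.load("t3.npz")
for n,t in(("A",(-140,66,130)),("B",(-118,66,137))): print(n,proj(a,w(*t)),proj(b,w(*t)))
def rr(d,uv):
    R=d["view"][:3,:3]; K=d["camera_matrix"]; r=R.T@np.array([(uv[0]-K[0,2])/K[0,0],-(uv[1]-K[1,2])/K[1,1],-1]); return -R.T@d["view"][:3,3],r/np.linalg.norm(r)
c1,r1=rr(a,(342,199));c2,r2=rr(b,(276.3,268.3))
s=np.linalg.lstsq(np.c_[r1,-r2],c2-c1,rcond=None)[0]; p,q=c1+s[0]*r1,c2+s[1]*r2
print("tri",toc((p+q)/2).round(1),"miss mm",1000*np.linalg.norm(p-q))
for n,d,(u0,u1,v0,v1) in(("s",a,(334,350,180,202)),("t",b,(268,284,264,282))):
    P=cloud(d); f=d["frame"].astype(int); m=np.zeros((480,640),bool); m[v0:v1,u0:u1]=1; m&=f[...,2]>f[...,0]+12
    X=np.array([toc(x) for x in P[m]]); X=X[np.isfinite(X).all(1)]; X=X[(X[:,2]>80)]
    print(n,len(X),"lowest z rows",X[np.argsort(X[:,2])[:6]].round(0).tolist())
```

```text
A (np.float64(341.9), np.float64(200.6)) (np.float64(277.1), np.float64(270.3))
B (np.float64(346.0), np.float64(204.7)) (np.float64(278.3), np.float64(261.4))
tri [-136.7   66.   140.5] miss mm 3.7349959912620316
s 169 lowest z rows [[-135.0, 72.0, 139.0], [-136.0, 69.0, 140.0], [-136.0, 60.0, 140.0], [-136.0, 73.0, 141.0], [-135.0, 66.0, 141.0], [-143.0, 58.0, 142.0]]
t 57 lowest z rows [[-133.0, 71.0, 142.0], [-134.0, 61.0, 142.0], [-136.0, 73.0, 145.0], [-137.0, 63.0, 145.0], [-136.0, 70.0, 146.0], [-137.0, 60.0, 147.0]]
```

The tilted offset along the tool axis is confirmed. Now I'll touch the plate at y = +64, back off about 3 mm, and sweep sideways until the fingers meet the pad's flank.

```bash
cat > feel.py <<'E'
from h import *
TI=35
def mv(x,y,z,sp): move_l(TW((x,y,z),TI),sp)
mv(-118,64,90,.15); mv(-106,64,83,.12); hold(.15); f0=F(); rep("pre")
x=-99; mv(x,64,83,.05)
while x<-80:
    x+=2; mv(x,64,83,.04); f=F()-f0
    if f[0]<-3: break
xa=toc(state()["ee_pos"])[0]-OFF*np.sin(np.radians(TI))
print("plate: cmd",x,"actual tip x %.1f"%xa,f.round(1))
xs=xa-3; mv(xs,64,83,.05); f0=F(); print("free",f0.round(1))
y=64
while y>-66:
    y-=2.5; mv(xs,y,83,.06); f=F()-f0
    if abs(f[1])>3.5 or abs(f[0])>7: break
rep("side"); print("y cmd",y,f.round(1),"xs %.1f"%xs)
E
python3 feel.py
```

```text
pre t33.6 p [-88.8  64.2  59.3] F [-0.2 -0.2 -0.1] gap 0.0004
plate: cmd -93 actual tip x -93.5 [-4.9 -0.2  2. ]
free [-0.4 -0.5 -0.2]
side t39.4 p [-79.3  20.3  58.6] F [ 0.3  5.2 -1. ] gap 0.0005
y cmd 19.0 [ 0.8  5.7 -0.8] xs -96.5
```

```bash
cat > push.py <<'E'
from feel0 import *
s=lambda: toc(state()["ee_pos"])[0]-OFF*np.sin(np.radians(TI))
mv(-97,23,83,.05); mv(-107,23,83,.08); mv(-107,0,83,.1); hold(.1); f0=F(); print(f0.round(1))
x=-103; mv(x,0,83,.06)
while x<-78:
    x+=2; mv(x,0,83,.04); f=F()-f0; print(x,"%.1f"%s(),f.round(1))
    if f[0]<-11 or s()>-79.8: break
rep("end")
E
sed -n 1,3p feel.py > feel0.py; python3 push.py
```

```text
[ 0.9 -0.1  1. ]
-101 -101.0 [-0.6  0.2 -1. ]
-99 -99.1 [-3.4 -0.7 -0.6]
-97 -97.1 [-3.6  1.2 -0.5]
-95 -95.0 [-3.9  0.3 -1.9]
-93 -92.9 [-3.6  0.5 -1.5]
-91 -90.9 [-3.3  0.3 -1. ]
-89 -88.9 [-4.4  1.1 -1.4]
-87 -86.9 [-3.3 -0.1 -2.3]
-85 -84.9 [-4.2  0.3 -0.9]
-83 -82.9 [-2.9  0.9 -2.4]
-81 -80.9 [-3.1  0.6 -2. ]
-79 -78.9 [-3.8  0.9 -2.3]
end t43.7 p [-61.7  -0.   58.4] F [-2.9  0.8 -1.3] gap 0.0003
```

The pad slid in about 20 mm at a steady 4 N or so. Next I'll back out, hook the closed fingers under the skirt edge at y = +45, and follow the lid's arc.

```bash
cat > opn.py <<'E'
from feel0 import *
import cv2
a=np.array([np.sin(np.radians(35)),0,-np.cos(np.radians(35))]); b=np.array([-a[2],0,a[0]])
def tip(th,back=0):
    c,s=np.cos(th),np.sin(th); E=np.array([93-192*c-30*s,45,105+192*s-30*c]); return E+22*a-(10+back)*b
ths=np.arange(.44,1.13,.085)
print([inverse_kinematics(TW(tip(t),TI),Q('y',TI)) is not None for t in ths],tip(ths[-1]).round())
mv(-107,0,83,.12); mv(-125,45,105,.15); mv(*tip(.36),.12); hold(.1); f0=F(); rep("under")
for t in ths:
    mv(*tip(t),.1); f=F()-f0; print("%.2f"%t,f.round(1))
    if np.linalg.norm(f)>22: break
hold(.2); mv(*tip(t,45),.1); rep("off")
A=get_image("scene"); np.savez("s4.npz",**A); Bm=get_image("top"); np.savez("t4.npz",**Bm)
cv2.imwrite("pics/c4.png",np.hstack([cv2.resize(cv2.convertScaleAbs(x,alpha=1.7),(400,400),interpolation=2) for x in(A["frame"][120:320,240:440],Bm["frame"][130:330,200:400])]))
E
python3 opn.py
```

```text
[True, True, True, True, True, True, True, True, True] [-13.  45. 241.]
under t45.1 p [-76.2  44.4  95.1] F [1.1 0.4 0.2] gap 0.0004
0.44 [-1.9 -1.4 -0.1]
0.53 [-4.4 -2.  -0.9]
0.61 [-5.1 -1.1 -1.1]
0.70 [-3.3 -1.9 -0.9]
0.78 [-1.8 -0.6 -0. ]
0.87 [-1.4 -0.3  1. ]
0.95 [-0.4 -0.8 -0.3]
1.04 [-0.5 -0.  -0.1]
1.12 [-1.5 -0.1  0.1]
off t48.8 p [-32.6  45.1 191.4] F [-0.3  0.1 -0. ] gap 0.0005
```

View pics/c4.png

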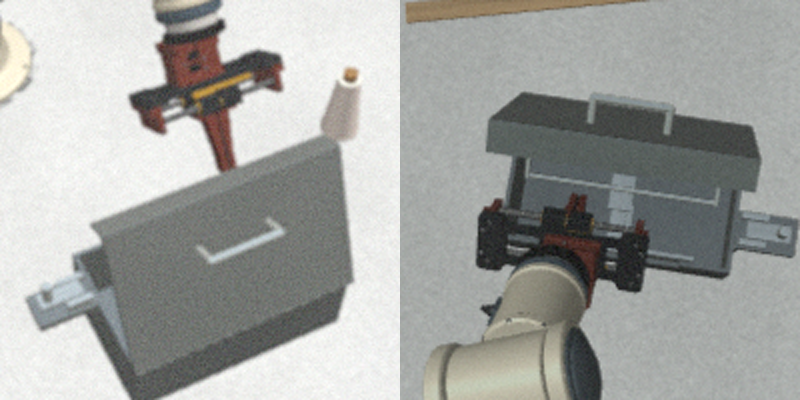

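The lid stands well open and the fingers are clear of it. I'll measure its angle by fitting a plane to the lid's top face in the scene view.

```bash
cat > ang.py <<'E'
import sys
from meas import *
from h import W as w,toc,C,B
d=np.load(sys.argv[1]); P=cloud(d)[200:300,270:420].reshape(-1,3); P=((P-C)@B)*1000
P=P[np.isfinite(P).all(1)&(abs(P[:,1])<130)&(P[:,2]>125)&(P[:,0]>-60)&(P[:,0]<110)]
n=None; Q=P
for _ in range(5):
    c=Q.mean(0); n=np.linalg.svd(Q-c,full_matrices=False)[2][2]; n*=np.sign(n[2]); Q=P[abs((P-c)@n)<4]
print(len(Q),"n",n.round(3),"angle",np.arctan2(n[0],n[2]).round(3),"zmax",np.percentile(Q[:,2],99).round(0))
E
python3 ang.py s4.npz
```

```text
6241 n [ 0.906 -0.001  0.422] angle 1.135 zmax 285.0
```

```bash
python3 - <<'E'
from feel0 import *
p=toc(state()["ee_pos"]); move_l(W(p[0]-70,p[1],p[2]+10),.15); hold(.5); rep("clear")
A=get_image("scene"); np.savez("s5.npz",**A)
from meas import ray
import cv2
A0=np.load("s1.npz")["frame"]
for n,(u,v) in dict(tin=(184,277),shears=(210,360),coneB=(470,217),coneA=(412,170)).items():
    s=np.s_[v-40:v+40,u-28:u+28]; print(n,"frame diff",cv2.absdiff(A0[s],A["frame"][s]).mean().round(1))
job_done()
E
python3 ang.py s5.npz
```

```text
clear t50.0 p [-102.2   45.   201.3] F [ 0.1  0.8 -0.4] gap 0.0004
tin frame diff 2.5
shears frame diff 2.8
coneB frame diff 2.6
coneA frame diff 9.5
the job is handed in; nothing more can be done
6244 n [ 0.907 -0.001  0.422] angle 1.135 zmax 285.0
```

The case is open and I handed the job in at about 50 s of the 72 s allowed; no verdict was reported.

**What I did**
- **Bolt:** I drew it about 26 mm by the knob while the lid was shut.
- **Lid to the catch:** I raised it by the handle to the stop at about 0.44 rad. The lift force rose from 8.7 to 14.4 N, and I eased back before letting go.
- **Catch:** I touched the plate at about 5 N, then swept sideways until the fingers met the pad's flank. The pad centre came out near y = 0, and I pushed it in about 20 mm at about 4 N.
- **Lid open:** I swung it open with the closed fingers under the skirt and moved the gripper clear.

**Last checks**
- **Lid:** it measured 1.135 rad in two depth fits taken just over a second apart, so it is standing still.
- **Bolt and robot:** the bolt was visibly drawn in the last pictures I viewed. The wrist force was about zero, with nothing touching.
- **Catch:** its travel comes from the fingertip path during the push and was not re-measured afterwards.
- **Bystanders:** the tin, shears and grey cone look unchanged in before-and-after images. The white cone's image patch differed more (9.5 against about 2.6). I put that down to the arm or lid being in that patch, because the cone sat in the same spot in both later pictures I viewed, but I did not measure it.

**What disagreed**
- **Fingertip position:** the real fingertips are about 30 mm behind the reported TCP, not 8 mm ahead of it as stated. My first grasp at the knob therefore closed above it without touching anything. I measured the offset with a light touch on the bolt bracket (about 11 N at most) and used it for every later move.

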